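Click the coffee grinder to its espresso setting

TASK

Set the coffee grinder for espresso: with a fingertip, flick the edge of the star-shaped grind wheel on its top round clockwise (seen from above) until it rests in the last notch before the setting, one click short; then give it one single click more, so that the lobe with the raised stud rests exactly at the pointer. Push gently, never go past the pointer, and do not lift or shift any of the things standing around.

Things in the scene. Friction and masses are not known exactly. Their poses are not given: they have to be found in the camera images.
- grinder: Compact coffee grinder, a black block 140 x 140 mm and 150 mm high (flat top at 150 mm) on a 150 x 150 mm rubber foot; it is fixed to the table. Origin: centre of its underside; z up; its front, with the spout and the pointer, faces its own -x. The wheel's axis is its own z axis.
- hub (a point): Point on the grind wheel's fixed vertical axis at its flat upper face, 178 mm above the table. The wheel: aluminium star 20 mm thick, underside at 158 mm, 8 mm above the grinder's top (neck of 22 mm radius between); core disc of 29 mm radius and six equal lobes, 10 mm wide, whose round tips reach 48 mm from the axis; gaps between lobes 33 mm wide at 43 mm from the axis.
- pointer (a point): Tip of the pointer: a small fixed metal wedge, 4 mm high, lying on the grinder's top outside the wheel, 52 mm from the wheel's axis towards the grinder's front (-x). It lies below the wheel's underside, so a finger at wheel height passes over it.
- stud (a point): Top centre of the raised stud, a brass pin 14 mm across and 10 mm high (top 188 mm above the table) standing on the upper face of one of the six lobes, 40 mm from the wheel's axis; turns with the wheel. Exactly in line between hub and pointer when the grinder is set.
- grind_wheel (a joint): Wheel angle (rad), growing clockwise seen from above. 0: stud at the pointer, the espresso setting. One click is 1.047 (60 degrees). It rests at -4.19, -3.14 or -2.09 at the start, then -1.05, 0, and 1.05 (too far); at rest a lobe is always in line with the pointer. Let go, a sprung detent pulls it to the nearest notch; up to about 8 N at a lobe turns it. Stops at -4.6 and 1.5.
- cup_a: White cup, 80 mm across, 70 mm high, loose. Origin: centre of its underside. Leave it alone.
- cup_b: Another such white cup, loose. Leave it alone.
- tamper: Steel coffee tamper, 58 mm across, 87 mm high, standing loose. Origin: centre of its underside. Leave it alone.
- hopper: Clear plastic bean hopper, 100 mm across, 110 mm high, standing loose beside the grinder. Origin: centre of its underside. Leave it alone.
- jug: Steel milk jug with handle, 84 mm across, 100 mm high, loose. Origin: centre of its underside. Leave it alone.
- bottle: Green glass bottle, 72 mm across, 230 mm high, loose. Origin: centre of its underside. Leave it alone.
- portafilter: Portafilter lying loose: round steel head 66 mm across, 30 mm high, with a black 22 mm thick handle that reaches 170 mm along its own -x. Origin: centre of the head's underside. Leave it alone.

How it is judged:
By the outcome, as a careful person would: the job done as asked, in the order asked, and still so for the second after the job is handed in, with the robot touching nothing.
It also fails if it takes over 64 s, if anything falls off the work surface, if the arm or the gripper's body presses on something with over 40 N, if the wrist force passes 120 N, or if a joint passes its speed limit or range.

ROBOT

A 6-joint arm with a two-finger parallel gripper is mounted at the origin on the work surface. World frame = base frame: x ahead of the robot, y to its left, z up, the work surface at z = 0. Lengths are in mm, angles in degrees, forces in N, time in s.
With the tool pointing down it reaches from about 300 to 850 mm from the base axis. Payload 4.2 kg.
Tool frame: the origin (TCP) lies midway between the tips of the shut fingers; the grasp point (between the pads) lies 19 mm behind it; z points along the fingers, x is the direction in which the jaws open and shut, and the axes are right-handed (so a half turn about z gives the same grasp; the last joint's range is limited). The gripper opens to 91 mm and grips with 3 to 60 N. Pads are 32 mm wide; open, the fingers measure 118 mm over their backs; the gripper's body (76 mm by 178 mm) begins 60 mm behind the grasp point.
Start: joints at [-66.349, 18.312, 89.639, -0, 72.044, -1.146], TCP at [241.168, -521.997, 213.976] pointing down, gripper open.
Joint ranges: [-177.97, 177.97], [-48.28, 115.42], [12.27, 149.76], [-77.06, 257.06], [2.81, 150.46], [-146.56, 146.56]. Speed limits (degrees/s): [147.25, 147.25, 180, 180, 180, 180].

INTERFACE

Orientations are given as [roll, pitch, yaw] about the fixed x, y, z axes, in that order (R = Rz(yaw) Ry(pitch) Rx(roll)).
In Python, from workcell import monitor, vision, job, models gives the robot as it stands.
- The arm moves only by the shell command python3 -m creep 'ROWS' [FORCE]. ROWS is text: rows parted by semicolons, each of 7 numbers parted by spaces: the shift along the world's x, y, z in cm, then the turn, a rotation vector about the world's x, y, z in rad, then the gripper's target within -1 to 1 (shut at 1, half-way at 0, fully open at -1). In form: tx ty tz ax ay az hand; .... A call has 1 to 12 rows; each row shifts and turns the pose as measured when the row begins; what a row does not reach is not made up. A row lasts 1/12 s, in which the tool goes at most 41.7 mm and 7.16 degrees, less where a joint would pass 70% of its speed; a pose out of reach is approached as far as the arm can. A call is refused whole if a number of a shift passes 4.17 or a number of a turn 0.125, either way. A call with a gripper value outside its range is refused whole. The fingers move at their own pace and stop on an object; FORCE is the grip in N (left out, the last holds). Time passes only in rows, so rows that do not move let the fingers close. It gives the time, the measured TCP pose, the force and the opening at its end, in the units of the state.
- monitor.state(): the state, without advancing time (a new reading comes with each control period).
- vision.grab_frame(name): name is "side" or "top" or "wrist"; returns a dict with "img" (420x560x3 uint8, red, green, blue), "mtx" (3x3 intrinsics, pixels), "view" (4x4, takes a point from world to camera coordinates). Camera axes: x right, y down, z forward; pixel columns grow to the right and rows downward; lengths in mm; the calibration is good to about 2 mm. A picture is of the moment at which its call begins. There is no depth.
- job.job_done(): hands the job in, once; it reports no verdict.
Trained networks look in the newest picture that a camera, given by its name, has taken for a name from the list of things; names that differ only in an ending like _2 or _b are one class to them, and where a whole thing is asked for, a point or a joint stands for the part that bears it (a point fixed in the world has none). Each returns a list of dicts, best first, with "confidence" (0 to 1); they miss things now and then, are a little off and sometimes report something else, mostly with a low value. They report only what shows in the picture. A call takes as long as a camera call.
- models.search_frame(camera, query): "rect" ([left, top, right, bottom] in pixels, round what is visible of it).
- models.mark_of(camera, query): "at" ([column, row] in pixels: a listed point, or the origin of a listed thing).
The state is a dict: "time_s": time; "qpos": joint angles; "qvel": joint speeds; "effort": joint torques, N m; "ee_pos": TCP position; "ee_rot": TCP orientation; "force": force on the tool from outside, world axes, zero at the start; "torque": the same for the moment, N m; "gripper_width": finger opening in mm.
Only numpy, scipy, OpenCV 4.12 (cv2) and the standard library are available. Lean on these libraries where they do the work, as an engineer would, in place of code of your own. Each camera call takes 0.05 s, during which the arm holds its last target.

## Working session

There is one attempt and no reset: what is moved stays moved. The work goes in short steps, Python scripts to look and compute and a shell command to move; the robot and the scene stay as the last step left them, time stands still between calls to the robot, and variables do not carry over. Pictures are saved under pics/ and viewed, and the job is handed in when it is done.

```bash
mkdir -p pics; ls; cat > h.py <<'E'
import numpy as np, cv2
from workcell import monitor, vision, job, models
def save(n,f): cv2.imwrite(n,cv2.cvtColor(f["img"],cv2.COLOR_RGB2BGR))
def plane(f,uv,z):
    R=f["view"][:3,:3];t=f["view"][:3,3];c=-R.T@t
    d=R.T@np.linalg.inv(f["mtx"])@np.array([uv[0],uv[1],1.])
    return (c+d*(z-c[2])/d[2])
def proj(f,p):
    q=f["mtx"]@(f["view"]@np.append(p,1))[:3]; return q[:2]/q[2]
E
python3 - <<'E'
from h import *
np.set_printoptions(precision=1,suppress=True)
for n in("side","top","wrist"):
    f=vision.grab_frame(n);save(f"pics/{n}0.png",f)
    V=f["view"];print(n,"cam",-V[:3,:3].T@V[:3,3])
    for q,z in(("hub",178),("pointer",154),("stud",188),("grinder",0),("cup_a",0),("hopper",0),("jug",0),("bottle",0),("tamper",0),("portafilter",0)):
        for r in models.mark_of(n,q)[:2]: print(q,round(r["confidence"],2),np.array(r["at"]),plane(f,r["at"],z)[:2])
print(monitor.state())
E
```

```text
pics
side cam [   37.1 -1210.5  1068.8]
hub 0.64 [288.4 197.9] [522.9  24.9]
stud 0.56 [295.5 185.8] [566.6  71.3]
grinder 0.6 [285.3 236.3] [521.3  47.1]
cup_a 0.73 [257.2 329.7] [ 294.9 -323.6]
hopper 0.63 [330.8 226.7] [697.1  41.7]
hopper 0.39 [254.9 168.8] [565.2 534.4]
jug 0.95 [315.7 396.8] [ 364.4 -577.5]
jug 0.3 [256.2 328.9] [ 293.2 -319.8]
bottle 0.55 [255.6 166.1] [575.2 555.5]
bottle 0.26 [253.5 329.6] [ 285.2 -319.5]
tamper 0.79 [292.  268.1] [ 482.3 -117.1]
portafilter 0.65 [292.6 264.5] [ 490.6 -101.4]
top cam [ 387.     7.  1503.1]
hub 0.57 [270.7 196.8] [522.5  44.1]
pointer 0.59 [272.9 216.1] [461.6  37.8]
stud 0.64 [268.  185.6] [557.5  52.2]
grinder 0.91 [274.8 200. ] [528.8  34.1]
cup_a 0.88 [228.6 199.4] [532.2 202.6]
cup_a 0.66 [372.  264.5] [ 293.1 -314.8]
hopper 0.9 [272.4 153.4] [701.   42.1]
jug 0.7 [446.9 243.4] [ 367.1 -587.4]
bottle 0.81 [130.2 187.1] [579.7 562.2]
tamper 0.52 [316.9 211.9] [ 484.4 -118.8]
tamper 0.26 [445.7 245. ] [ 361.3 -582.9]
portafilter 0.81 [161.1 258.8] [318.6 445.3]
wrist cam [ 302.1 -493.4  383.8]
cup_a 0.92 [134.   81.1] [ 285.7 -307.9]
jug 0.73 [368.4 115.4] [ 369.3 -582.2]
{'time_s': 1.65, 'qpos': array([-66.3,  18.3,  89.6,  -0. ,  72. ,  -1.1]), 'qvel': array([ 0.1,  0. , -0.1, -0. ,  0.1, -0.1]), 'effort': array([ -0. , -41.2, -23.2,   0.1,   0. ,  -0. ]), 'ee_pos': array([ 241.2, -522. ,  214. ]), 'ee_rot': array([180. ,  -0. , -65.2]), 'force': array([-0.2,  0.8, -0.5]), 'torque': array([-0.,  0., -0.]), 'gripper_width': 91.5061703721857}
```

View images.

```bash
python3 - <<'E'
import cv2
a=cv2.imread("pics/top0.png");b=cv2.imread("pics/side0.png")
cv2.imwrite("pics/z.png",cv2.resize(a[130:270,190:340],None,fx=4,fy=4,interpolation=cv2.INTER_CUBIC))
cv2.imwrite("pics/y.png",cv2.resize(b[120:270,200:380],None,fx=4,fy=4,interpolation=cv2.INTER_CUBIC))
E
```

```text
(no output)
```

View pics/z.png

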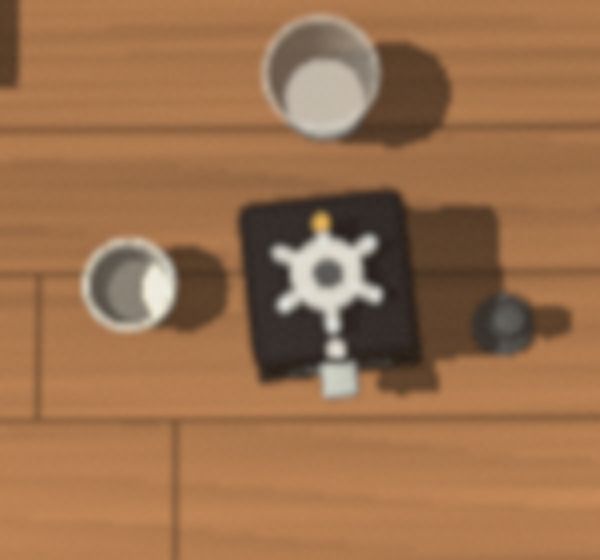

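View pics/y.png

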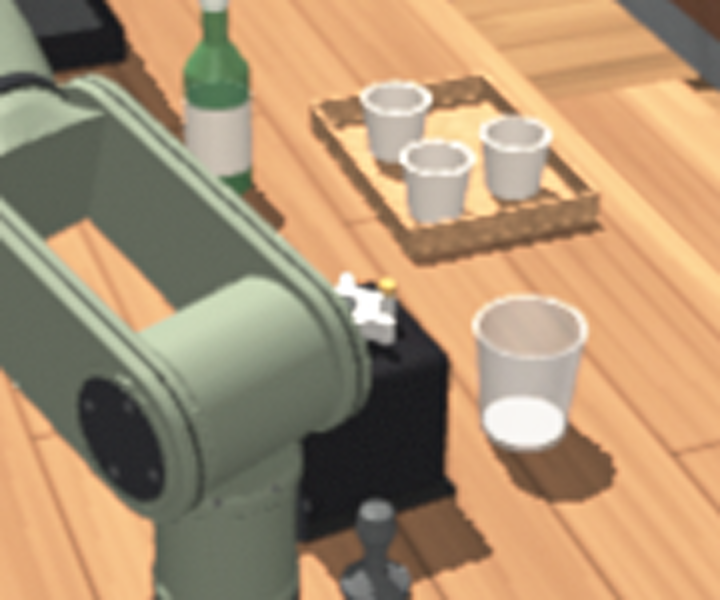

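View pics/top0.png

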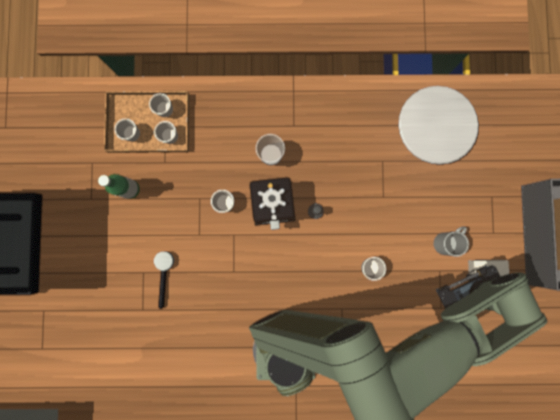

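```bash
python3 -m creep '0 0 1.5 0 0 0 -1;1 1.8 1 0 0 0.1 -1;1.95 3.64 0.5 0 0 0.11 -1;1.95 3.64 0.3 0 0 0.11 -1;1.95 3.64 0.2 0 0 0.11 -1;1.95 3.64 0 0 0 0.11 -1;1.95 3.64 0 0 0 0.11 -1;1.95 3.64 0 0 0 0.11 -1;1.95 3.64 0 0 0 0.11 -1;1.95 3.64 0 0 0 0.11 -1;1.95 3.64 0 0 0 0.11 -1;1.95 3.64 0 0 0 0.11 -1'
```

```text
time_s: 2.65
ee_pos: [444.2, -138.2, 250.5]
ee_rot: [179.7, -0.4, 6.0]
force: [1.0, -0.3, -0.4]
gripper_width: 91.3
```

```bash
python3 -m creep '1.8 3.2 0 0 0 0 -1;1.8 3.2 0 0 0 0 -1;1.8 3.2 0 0 0 0 -1;1.3 2.4 0 0 0 0 -1;0 0 0 0 0 0 -1;0 0 0 0 0 0 -1'
python3 - <<'E'
from h import *
np.set_printoptions(precision=1,suppress=True)
f=vision.grab_frame("wrist");save("pics/w1.png",f)
for n in("wrist","top"):
    f=vision.grab_frame(n)
    for q,z in(("hub",178),("pointer",154),("stud",188)):
        for r in models.mark_of(n,q)[:2]: print(n,q,round(r["confidence"],2),np.array(r["at"]),plane(f,r["at"],z)[:2])
s=monitor.state();print(s["ee_pos"],s["ee_rot"],s["qpos"])
E
```

```text
time_s: 3.15
ee_pos: [516.3, -3.9, 251.3]
ee_rot: [179.8, -0.6, 6.8]
force: [-0.5, -0.4, -0.3]
gripper_width: 90.9
wrist hub 0.78 [287.5 163.7] [517.4  41.7]
wrist pointer 0.79 [229.5 159.8] [467.2  36.9]
wrist pointer 0.72 [341.  167.7] [566.6  41.7]
wrist stud 0.7 [340.4 166.8] [558.2  45.1]
top hub 0.77 [271.  198.4] [517.3  43.1]
top hub 0.7 [316.8 212.3] [ 471.6 -103.5]
top pointer 0.9 [271.3 212.2] [474.4  43. ]
[515.8  -5.7 251.6] [179.8  -0.7   6.6] [-1.8 11.3 93.9 -0.1 74.1 -8.4]
```

View pics/w1.png

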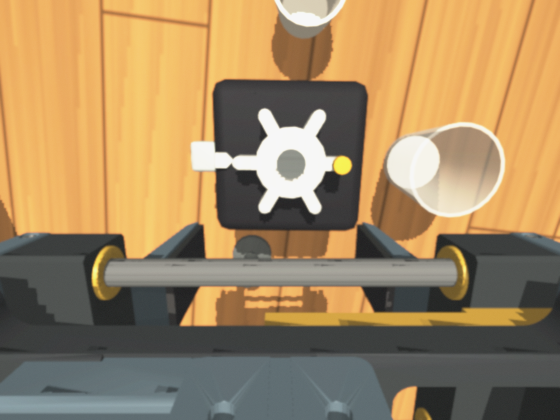

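```bash
python3 -m creep '-0.15 -1.5 0 0 0 0 -1;0 0 -2 0 0 0 -1;0 0 -2 0 0 0 -1;0 0 -2 0 0 0 -1;0 0 -1.5 0 0 0 -1;0 0 -0.9 0 0 0 -1;0 0 0 0 0 0 -1;0 0 0 0 0 0 -1'
python3 - <<'E'
from h import *
f=vision.grab_frame("wrist");save("pics/w2.png",f)
E
```

```text
time_s: 4.27
ee_pos: [514.5, -24.8, 166.9]
ee_rot: [179.7, -1.0, 6.3]
force: [-0.1, -0.0, 0.4]
gripper_width: 91.6
```

View pics/w2.png

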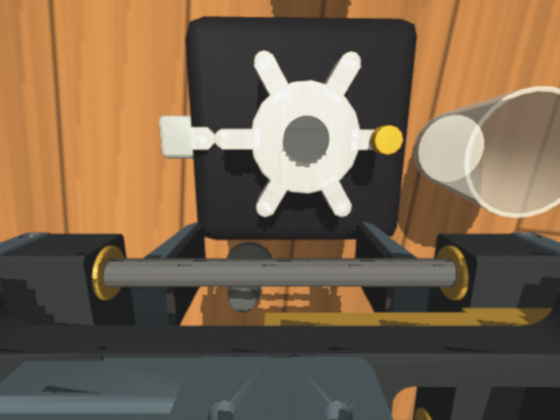

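```bash
python3 -m creep '-0.05 0.5 -0.1 0 0 0 -1;-0.05 0.5 -0.1 0 0 0 -1;-0.05 0.5 0 0 0 0 -1;0 0 0 0 0 0 -1'
python3 -m creep '-0.4 -0.04 0 0 0 0 -1;-0.3 -0.03 0 0 0 0 -1;-0.3 -0.03 0 0 0 0 -1;-0.3 -0.03 0 0 0 0 -1;-0.3 -0.03 0 0 0 0 -1'
python3 - <<'E'
from h import *
f=vision.grab_frame("wrist");save("pics/w3.png",f)
E
```

```text
time_s: 4.65
ee_pos: [514.9, -8.4, 168.0]
ee_rot: [179.7, -1.4, 6.3]
force: [-0.1, 0.3, -0.3]
gripper_width: 91.4
time_s: 5.07
ee_pos: [504.5, -9.5, 169.8]
ee_rot: [179.5, -2.4, 6.3]
force: [8.2, 0.6, -5.4]
gripper_width: 90.9
```

View pics/w3.png

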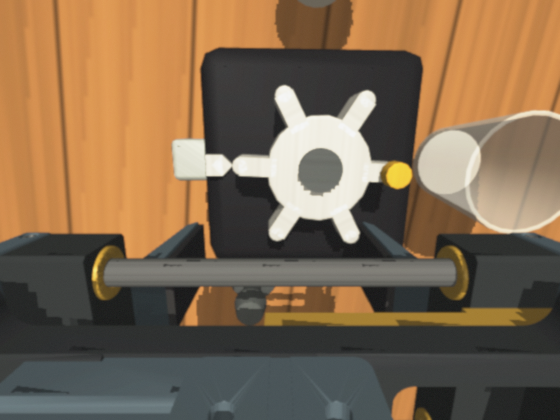

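```bash
python3 -m creep '-0.5 -0.05 -0.15 0 0.015 0 -1;-0.5 -0.05 -0.15 0 0.015 0 -1;-0.5 -0.05 -0.15 0 0.015 0 -1;-0.5 -0.05 -0.1 0 0.01 0 -1'
python3 - <<'E'
from h import *
f=vision.grab_frame("wrist");save("pics/w4.png",f)
E
```

```text
time_s: 5.45
ee_pos: [499.4, -12.8, 170.5]
ee_rot: [179.6, -1.5, 6.2]
force: [7.0, -1.1, -3.0]
gripper_width: 91.3
```

View pics/w4.png

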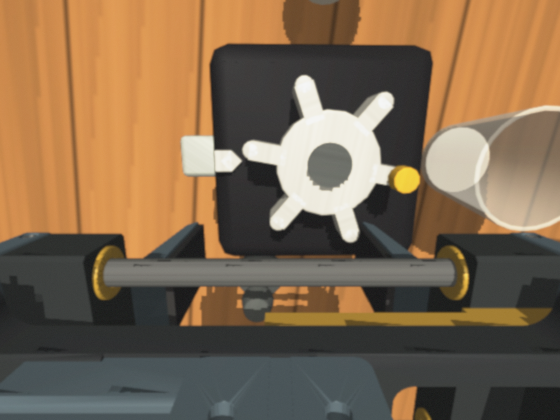

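```bash
python3 -m creep '-0.6 0.05 -0.3 0 0.015 0 -1;-0.6 0.05 -0.3 0 0.015 0 -1;-0.6 0.05 -0.3 0 0.015 0 -1;-0.6 0.05 -0.3 0 0.015 0 -1'
python3 - <<'E'
from h import *
f=vision.grab_frame("wrist");save("pics/w5.png",f)
E
```

```text
time_s: 5.83
ee_pos: [486.4, -13.4, 164.6]
ee_rot: [179.5, 0.3, 6.0]
force: [2.4, 0.8, 0.9]
gripper_width: 91.2
```

View pics/w5.png

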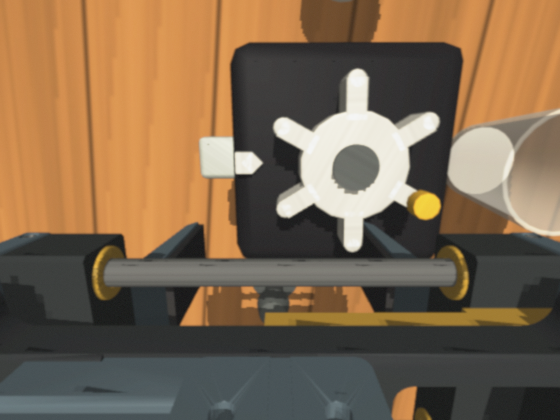

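```bash
python3 -m creep '-0.4 0 0 0 0 0 -1;-0.4 0 0 0 0 0 -1;-0.3 0 0 0 0 0 -1;0 0 0 0 0 0 -1'
python3 - <<'E'
from h import *
f=vision.grab_frame("wrist");save("pics/w6.png",f)
E
```

```text
time_s: 6.22
ee_pos: [467.3, -12.8, 161.5]
ee_rot: [179.7, 1.2, 6.0]
force: [-0.0, -0.4, 0.2]
gripper_width: 91.4
```

View pics/w6.png

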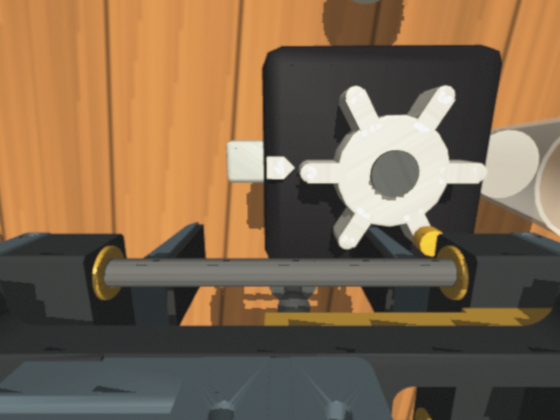

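```bash
python3 -m creep '0.1 -1 0.2 0 -0.01 0 -1;0.1 -1 0.2 0 -0.01 0 -1;0 -0.5 0 0 0 0 -1;1.2 0.1 0 0 0 0 -1;1.2 0.1 0 0 0 0 -1;1.2 0.1 0 0 0 0 -1;1.0 0.1 0 0 0 0 -1;0 0 0 0 0 0 -1;0 0 0 0 0 0 -1'
python3 - <<'E'
from h import *
f=vision.grab_frame("wrist");save("pics/w7.png",f)
E
```

```text
time_s: 7.02
ee_pos: [522.1, -37.1, 165.9]
ee_rot: [179.6, -0.2, 5.9]
force: [-0.2, -0.3, -0.5]
gripper_width: 91.6
```

View pics/w7.png

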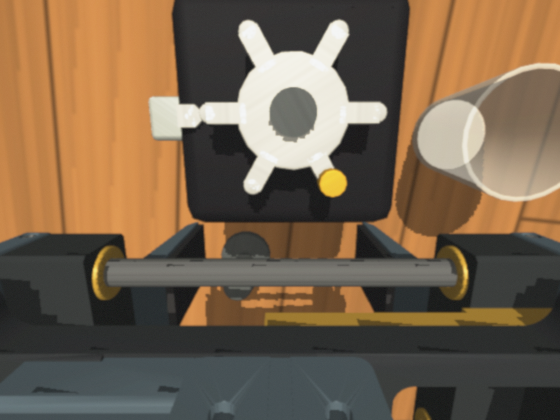

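```bash
python3 -m creep '-0.2 0.8 0.1 0 0 0 -1;-0.2 0.8 0.1 0 0 0 -1;-0.1 0.7 0 0 0 0 -1;0 0.2 0 0 0 0 -1;0 0 0 0 0 0 -1'
```

```text
time_s: 7.48
ee_pos: [514.5, -8.7, 167.8]
ee_rot: [179.6, -0.1, 6.0]
force: [-0.1, 0.7, 0.3]
gripper_width: 91.4
```

Push click two up to about the midpoint.

```bash
python3 -m creep '-0.5 -0.05 -0.1 0 0 0 -1;-0.5 0 -0.2 0 0.01 0 -1;-0.5 0 -0.25 0 0.015 0 -1;-0.5 0 -0.25 0 0.015 0 -1;-0.5 0 -0.25 0 0.015 0 -1;-0.5 0 -0.25 0 0.015 0 -1'
python3 -m creep '-0.5 0.05 -0.2 0 0.01 0 -1;-0.5 0.05 -0.2 0 0.01 0 -1'
python3 - <<'E'
from h import *
f=vision.grab_frame("wrist");save("pics/w8.png",f)
E
```

```text
time_s: 7.98
ee_pos: [505.4, -9.2, 165.4]
ee_rot: [179.7, 0.6, 5.8]
force: [7.2, 0.8, 5.1]
gripper_width: 91.4
time_s: 8.15
ee_pos: [505.4, -9.0, 165.3]
ee_rot: [179.6, 0.3, 5.7]
force: [8.8, -1.1, 0.6]
gripper_width: 90.9
```

View pics/w8.png

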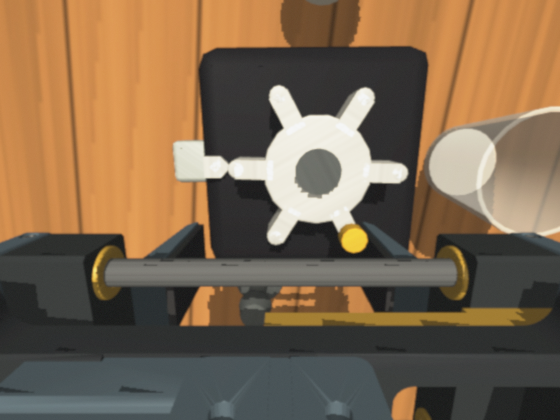

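```bash
python3 -m creep '-0.7 0.05 -0.15 0 0.01 0 -1;-0.7 0.05 -0.15 0 0.01 0 -1;-0.7 0.05 -0.15 0 0.01 0 -1'; python3 -m creep '-0.7 0.05 -0.15 0 0.01 0 -1;-0.7 0.05 -0.15 0 0.01 0 -1'
```

```text
time_s: 8.45
ee_pos: [501.0, -12.3, 165.2]
ee_rot: [179.1, -0.2, 5.5]
force: [10.3, -4.7, -1.2]
gripper_width: 91.2
time_s: 8.62
ee_pos: [496.4, -15.3, 165.1]
ee_rot: [178.7, -0.3, 5.4]
force: [7.0, -6.0, 0.4]
gripper_width: 91.2
```

```bash
python3 -m creep '-0.6 0.3 -0.1 0 0.01 0 -1;-0.6 0.3 -0.1 0 0.01 0 -1'; python3 -m creep '-0.5 0.2 -0.1 0 0.01 0 -1'; 
python3 - <<'E'
from h import *
f=vision.grab_frame("wrist");save("pics/w9.png",f)
E
```

```text
time_s: 8.78
ee_pos: [489.5, -12.3, 165.1]
ee_rot: [178.5, 0.1, 5.3]
force: [2.6, -1.9, -0.7]
gripper_width: 90.8
time_s: 8.87
ee_pos: [484.8, -10.7, 164.5]
ee_rot: [178.5, 0.6, 5.3]
force: [0.9, -1.3, -0.1]
gripper_width: 91.1
```

View pics/w9.png

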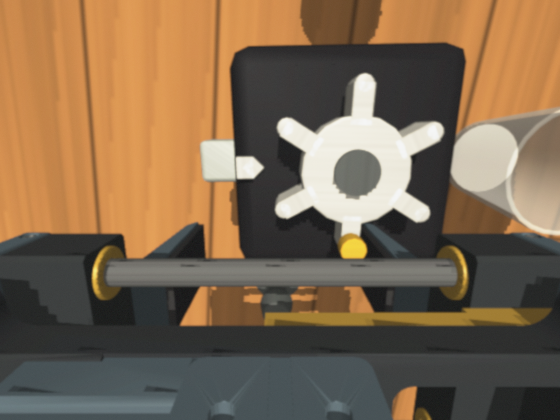

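```bash
python3 -m creep '-0.3 0 0 0 0 0 -1;-0.2 0 0 0 0 0 -1;-0.1 0 0 0 0 0 -1;0 0 0 0 0 0 -1'
python3 - <<'E'
from h import *
f=vision.grab_frame("wrist");save("pics/w10.png",f)
E
```

```text
time_s: 9.25
ee_pos: [473.3, -9.8, 162.7]
ee_rot: [178.6, 1.2, 5.3]
force: [0.2, -0.2, 0.7]
gripper_width: 91.0
```

View pics/w10.png

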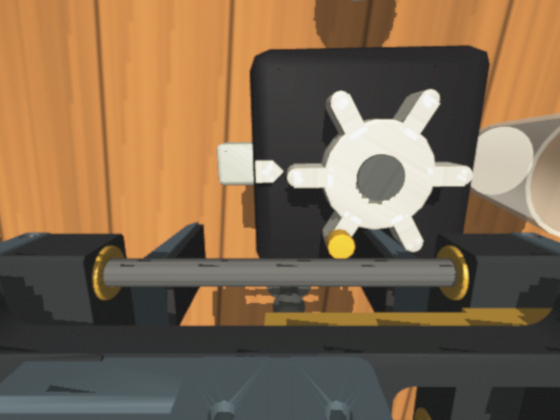

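```bash
python3 -m creep '0.1 -1 0.2 0.01 -0.01 0.005 -1;0.1 -1 0.2 0.01 -0.01 0.005 -1;0 -0.6 0 0 0 0 -1;1.1 0.1 0 0 0 0 -1;1.0 0.1 0 0 0 0 -1;1.0 0.1 0 0 0 0 -1;0.8 0.1 0 0 0 0 -1;0 0 0 0 0 0 -1;0 0 0 0 0 0 -1;0 0 0 0 0 0 -1;0 0 0 0 0 0 -1;0 0 0 0 0 0 -1'
python3 - <<'E'
from h import *
f=vision.grab_frame("wrist");save("pics/w11.png",f)
for q,z in(("hub",178),("pointer",154),("stud",188)):
    for r in models.mark_of("wrist",q)[:1]: print(q,round(r["confidence"],2),np.array(r["at"]),plane(f,r["at"],z)[:2])
E
```

```text
time_s: 10.3
ee_pos: [519.3, -29.5, 165.0]
ee_rot: [179.8, 0.1, 6.0]
force: [-0.1, -0.4, 0.2]
gripper_width: 91.0
hub 0.84 [294.4 131.8] [518.92321433  40.47685716]
pointer 0.57 [204.8 126.6] [467.56933268  38.1456065 ]
stud 0.9 [254.7 197.1] [502.39756901   6.71337657]
```

View pics/w11.png

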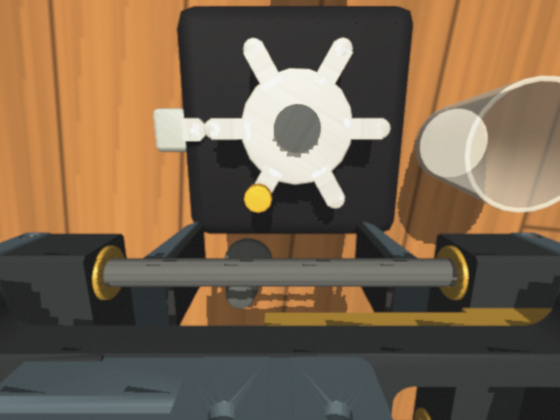

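```bash
python3 -m creep '-0.1 0.6 0.1 0 0 0 -1;-0.1 0.6 0.1 0 0 0 -1;-0.1 0.5 0 0 0 0 -1;0 0.1 0 0 0 0 -1;0 0 0 0 0 0 -1';python3 -m creep '-0.5 -0.05 -0.1 0 0 0 -1;-0.6 0 -0.2 0 0.01 0 -1;-0.6 0 -0.2 0 0.01 0 -1;-0.6 0.05 -0.2 0 0.015 0 -1;-0.6 0.05 -0.2 0 0.015 0 -1'
```

```text
time_s: 10.92
ee_pos: [515.6, -9.6, 167.9]
ee_rot: [179.8, 0.0, 6.0]
force: [-0.2, 0.5, 0.0]
gripper_width: 91.2
time_s: 11.33
ee_pos: [503.3, -11.7, 165.5]
ee_rot: [179.5, 0.3, 5.9]
force: [9.5, -2.9, 1.2]
gripper_width: 91.3
```

```bash
python3 -m creep '-0.6 0.1 -0.15 0 0.01 0 -1;-0.6 0.1 -0.15 0 0.01 0 -1;-0.6 0.1 -0.15 0 0.01 0 -1';python3 -m creep '-0.55 0.1 -0.15 0 0.01 0 -1'
```

```text
time_s: 11.58
ee_pos: [500.5, -13.6, 165.4]
ee_rot: [178.9, -0.0, 5.8]
force: [9.4, -4.6, 0.1]
gripper_width: 91.4
time_s: 11.67
ee_pos: [499.5, -14.2, 165.4]
ee_rot: [178.8, -0.1, 5.7]
force: [8.3, -4.1, 0.7]
gripper_width: 91.4
```

```bash
python3 -m creep '-0.6 0.3 -0.15 0.005 0.01 0 -1;-0.6 0.3 -0.15 0.005 0.01 0 -1';python3 -m creep '-0.55 0.2 -0.15 0.005 0.01 0 -1;-0.5 0.2 -0.1 0.005 0.01 0 -1'
```

```text
time_s: 11.83
ee_pos: [495.9, -11.5, 165.3]
ee_rot: [179.0, -0.2, 5.6]
force: [6.1, -3.5, 0.3]
gripper_width: 91.4
time_s: 12.0
ee_pos: [490.7, -9.6, 164.8]
ee_rot: [179.4, 0.2, 5.6]
force: [3.4, -1.7, -0.5]
gripper_width: 91.0
```

```bash
python3 -m creep '-0.35 0 -0.05 0 0 0 -1';python3 -m creep '-0.25 0 0 0 0 0 -1;-0.15 0 0 0 0 0 -1'
python3 - <<'E'
from h import *
f=vision.grab_frame("wrist");save("pics/w12.png",f)
E
```

```text
time_s: 12.08
ee_pos: [488.3, -10.2, 164.7]
ee_rot: [179.4, -0.0, 5.6]
force: [3.0, -1.8, 0.2]
gripper_width: 91.3
time_s: 12.25
ee_pos: [483.3, -10.7, 164.5]
ee_rot: [179.3, 0.0, 5.5]
force: [0.3, 0.2, -0.1]
gripper_width: 91.3
```

View pics/w12.png

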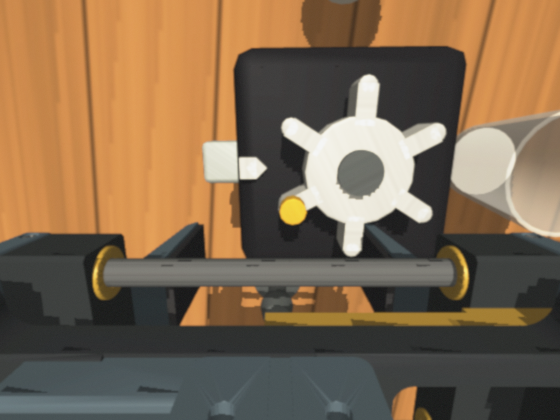

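```bash
python3 -m creep '-0.2 0 0 0 0 0 -1;-0.1 0 0 0 0 0 -1;0 0 0 0 0 0 -1;0 0 0 0 0 0 -1'
python3 - <<'E'
from h import *
f=vision.grab_frame("wrist");save("pics/w13.png",f)
E
```

```text
time_s: 12.63
ee_pos: [475.8, -9.8, 163.2]
ee_rot: [179.5, 0.5, 5.5]
force: [-0.6, -0.3, -0.3]
gripper_width: 91.3
```

View pics/w13.png

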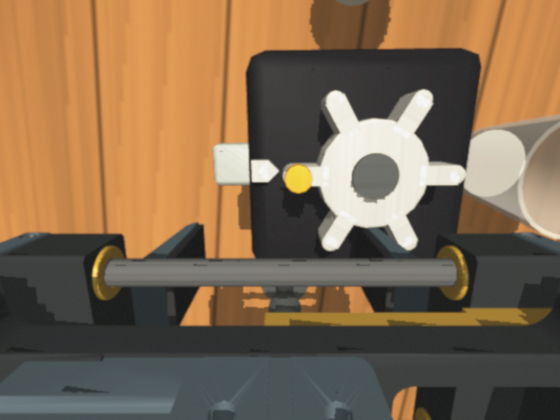

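The stud (298,178) has snapped to the pointer (272,170). Retract outward, then up.

```bash
python3 -m creep '0.1 -1 0 0 0 0 -1;0.1 -1 0.1 0 0 0 -1;0.1 -1 0.3 0 0 0 -1;0 -0.5 1.5 0 0 0 -1;0 0 2 0 0 0 -1;0 0 2 0 0 0 -1;0 0 1 0 0 0 -1;0 0 0 0 0 0 -1;0 0 0 0 0 0 -1'
python3 - <<'E'
from h import *
f=vision.grab_frame("wrist");save("pics/w14.png",f)
P={}
for q,z in(("hub",178),("pointer",154),("stud",188)):
    for r in models.mark_of("wrist",q)[:1]: P[q]=plane(f,r["at"],z)[:2];print(q,round(r["confidence"],2),np.array(r["at"]),P[q])
a=lambda v:np.degrees(np.arctan2(v[1],v[0]))%360
print(a(P["pointer"]-P["hub"]),a(P["stud"]-P["hub"]))
f=vision.grab_frame("top");save("pics/t14.png",f)
E
```

```text
time_s: 13.43
ee_pos: [478.9, -54.3, 235.3]
ee_rot: [179.4, 0.6, 5.3]
force: [0.0, -0.1, -0.5]
gripper_width: 91.0
hub 0.78 [349.1 100.6] [518.63119747  41.21004572]
pointer 0.94 [279.4 103.2] [468.62709162  36.91908588]
stud 0.9 [292.1  97.5] [477.6510614   38.43777591]
184.90465872896024 183.8701120485966
```

View pics/w14.png

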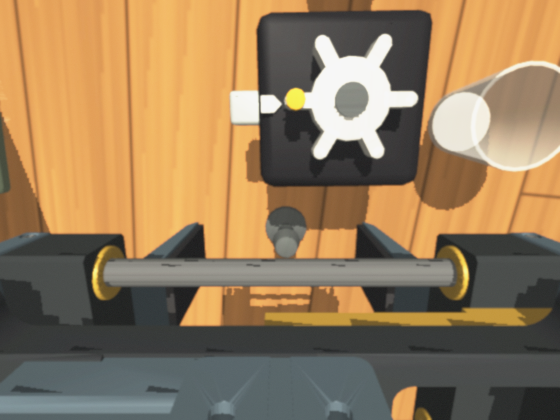

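View pics/t14.png

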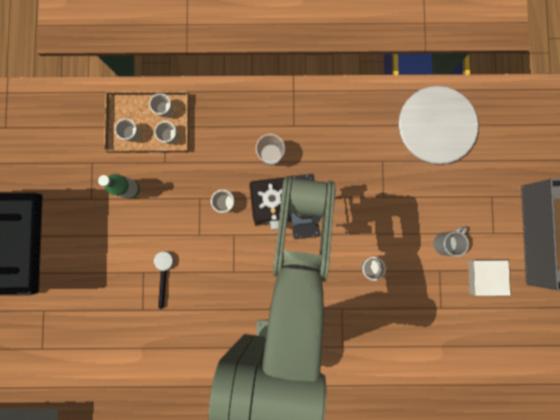

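The stud is in line with the pointer (about 1° off, within the measuring noise). The hopper, cups, jug, bottle, tamper and portafilter stand where they were.

```bash
python3 -c "
from workcell import job;print(job.job_done())"
```

```text
the job is handed in; nothing more can be done
None
```

The grinder is set for espresso: the lobe with the raised stud rests at the pointer, and I handed the job in at about 13.5 s.

- **Clicks:** The wheel started three clicks short, at -3.14. I pushed it clockwise with one fingertip of the open gripper for two clicks, and it rested at -1.05 with the finger clear for more than half a second. Then I gave it the one last click. On the second click the finger pushed the stud lobe and may have touched the stud itself.
- **Force:** The highest push I read was about 11 N.
- **Last checks:** In the wrist camera, pointer and stud are at 184.9° and 183.9° as seen from the hub. That 1° difference is within measuring error. No picture showed the wheel past the pointer, though I did not photograph the snap itself.
- **Surroundings:** In the top picture the cups, hopper, jug, bottle and portafilter look unmoved by eye. The arm covers the tamper there, but it is still standing in the wrist picture. The fingertips stayed above 160 mm, so over everything but the bottle, which was far off.
- **Robot at the end:** It was clear of everything, with the fingertips at 235 mm and no force on the wrist.

No check failed. One early reading disagreed: the first side-camera hub position was about 19 mm off in y from the top camera's, because the arm partly blocked that view. I used the wrist camera instead.

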